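# Clamp the black display plate in the jig with the cam-locked rod

### The arm

A 6-joint arm with a two-finger parallel gripper is mounted at the origin on the work surface. World frame = base frame: x ahead of the robot, y to its left, z up, the work surface at z = 0. Lengths are in m, angles in degrees, forces in N, time in s.
With the tool pointing down it reaches from about 0.35 to 0.8 m from the base axis. Payload 7.3 kg.
Tool frame: the origin (TCP) lies on the centre line of the jaws, within the pads' length; the fingertips stand 8 mm ahead of it and the grasp point (between the pads) lies 11 mm behind it; z points along the fingers, y is the direction in which the jaws open and shut (so a half turn about z gives the same grasp; the last joint's range is limited). The gripper opens to 85 mm and grips with 20 to 120 N. Pads are 22 mm wide; open, the fingers measure 114 mm over their backs; the gripper's body (76 mm by 85 mm) begins 54 mm behind the grasp point. The pads swing forward as they close: fully open they stand 13 mm farther back than shut.
Start: joints at [66.692, 19.595, 87.324, -0, 73.075, -8.365], TCP at [0.135, 0.507, 0.239] pointing down, gripper open.
Joint ranges: [-145.02, 145.02], [-44.19, 115.74], [2.07, 154.8], [-57.11, 237.11], [16.16, 152.29], [-177.93, 177.93]. Speed limits (degrees/s): [147.25, 147.25, 180, 180, 180, 180].

### API

Orientations are given as a 3x3 rotation matrix whose columns are the frame's x, y, z axes.
In Python, from cell import bot gives the robot as it stands. The module is installed in compiled form; this text tells all that it offers.
- The arm moves only by the tool drive_tool, never from a script. Its argument "motion" is text: rows parted by semicolons, each of 4 numbers parted by spaces: the shift along the tool's x, y, z in mm, then the turn about the tool's z in degrees. In form: dx dy dz yaw; .... A call has 1 to 5 rows; each row shifts and turns the commanded pose from where the row before left it, along the tool's axes as they then stand; what a row does not reach is not made up. A row lasts 1/8 s, in which the tool goes at most 62.5 mm and 10.7 degrees, less where a joint would pass 70% of its speed; a pose out of reach is approached as far as the arm can. A call with a gripper value outside its range is refused whole. "fingers" is the finger opening in mm, from 0 to 85.4, set as the call begins (left out, the last holds). The fingers move at their own pace and stop on an object; "grip_force" is the grip in N (left out, the last holds). Time passes only in rows, so rows that do not move let the fingers close. It gives the time, the measured TCP pose, the force and the opening at its end, in the units of the state.
- bot.read_state(): the state, without advancing time (a new reading comes with each control period).
- bot.camera(name): name is "scene" or "side" or "wrist"; returns a dict with "img" (400x640x3 uint8, red, green, blue), "K" (3x3 intrinsics, pixels), "rvec" (rotation vector, rad) and "tvec" (3), from world to camera coordinates, as OpenCV has them. Camera axes: x right, y down, z forward; pixel columns grow to the right and rows downward; lengths in m; the calibration is good to about 2 mm. A picture is of the moment at which its call begins. There is no depth.
- bot.finish_job(): hands the job in, once; it reports no verdict.
Trained networks look in the newest picture that a camera, given by its name, has taken for a name from the list of things; names that differ only in an ending like _2 or _b are one class to them, and where a whole thing is asked for, a point or a joint stands for the part that bears it (a point fixed in the world has none). Each returns a list of dicts, best first, with "conf" (0 to 1); they miss things now and then, are a little off and sometimes report something else, mostly with a low value. They report only what shows in the picture. A call takes as long as a camera call.
- bot.spot_in(camera, label): "bbox" ([left, top, width, height] in pixels, round what is visible of it).
- bot.spot_point(camera, label): "location" ([column, row] in pixels: a listed point, or the origin of a listed thing).
The state is a dict: "time_s": time; "joint_pos": joint angles; "joint_vel": joint speeds; "joint_torque": joint torques, N m; "position": TCP position; "ee_rot": TCP orientation; "ft_force": force on the tool from outside, world axes, zero at the start; "ft_torque": the same for the moment, N m; "grip_width": finger opening in m.
Only numpy, scipy, OpenCV 4.12 (cv2) and the standard library are available. Lean on these libraries where they do the work, as an engineer would, in place of code of your own. Each camera call takes 0.05 s, during which the arm holds its last target.

### The job

Push the jig's rod in by its black knob until its orange nose slides the black plate home against the aluminium fence and holds it there, firmly but gently. Then flip the red cam lever over its centre until it lies fully shut, so that the rod stays clamped with its nose still pressing on the plate. Do not touch the polished plate with the gripper, do not force the lever, and leave the other things on the bench where they are.

Things in the scene. Friction and masses are not known exactly. Their poses are not given: they have to be found in the camera images.
- jig: Plywood board 200 (x) x 340 (y) x 18 mm on the bench, reaching from y = -175 to +165 mm; it carries all parts of the jig. Origin on the bench under its middle, z up. Its y axis runs along the rod, and the rod pushes towards +y. An aluminium clamp block, 54 x 50 mm, stands on it centred at y = -60 mm; the lever's cheeks on it reach 100 mm above the bench.
- fence_slots (a point): Middle of the fence's slots on the board's upper face, at y = 130 mm of the jig. The aluminium fence, 170 mm wide (x) and 26 mm high, is screwed down anywhere in them: its straight face, which looks to -y, lies within 15 mm either side of this point. Where exactly is not measured: find it by feel.
- knob_end (a point): Centre of the flat outer (-y) end face of the round black knob on the rod: 32 mm diameter, 22 mm long, axis along the jig's y, 48 mm above the bench. Push this face towards +y. When the plate is home it stands at about y = -155 to -120 mm of the jig, at least 70 mm from the lever.
- rod (a joint): How far the steel rod (16 mm diameter) is pushed in, in m: 0 drawn back, 0.095 at most; it starts between 0 and 0.015. It slides with a drag of about 4 N while the lever is open and stays where it is left, but backs off if its nose pushes back with more than the drag. With the lever shut it is locked.
- nose: Orange pressure pad at the rod's inner end, 44 (x) x 12 (y) x 42 mm, its lower edge 2 mm above the board. Axes as the jig's. The middle of its front (+y) face lies at this origin's x and y; the origin's z is at bench level. It is sprung: 1 mm per 8 N, 6 mm at most. More than 20 N on the plate would mark it.
- plate: Loose polished black acrylic plate, round ends, 32 mm hole in the middle, 150 (x) x 80 (y) x 8 mm, 110 g, lying on the board between nose and fence, its long straight sides facing them; it starts up to 4 degrees askew and 10 to 60 mm short of the fence. Origin at the centre of its underside. The gripper must not touch it.
- lever_hinge (a point): Middle of the lever's hinge, 85 mm above the bench, 60 mm to the -y side of the jig's origin; the hinge axis is the jig's y axis.
- lever_tip (a point): Middle of the free end of the red lever, 86 mm from the hinge. The lever is a straight bar 24 mm wide (along the hinge) and 12 mm thick, centred on the line from the hinge to this point; it is free to push from 20 mm off the hinge outwards. The gripper's push on it must stay below 40 N.
- lever (a joint): Lever angle in rad. 0: wide open, leaning 0.5 rad from upright to the jig's -x. 0.5: upright. It closes by swinging to +x; 2.0: fully shut, nearly level, pointing to +x. It starts between 0 and 0.3. It stiffens as the cam bites (up to about 0.4 Nm, some 7 N at 60 mm from the hinge), passes its centre at 1.6, then snaps shut by itself and stays.
- pebble: Bystander: white pebble, about 70 x 48 x 32 mm. Origin at the middle of its underside. Leave it alone.
- pebble2: Bystander: white pebble, about 48 x 40 x 29 mm. Origin at the middle of its underside. Leave it alone.
- knife: Bystander: blue hobby knife with its blade drawn in, about 150 x 22 x 20 mm, lying along its x axis. Origin at the middle of its underside. Leave it alone.
- sample: Bystander: bolted block of cardboard layers, 70 x 31 x 45 mm. Origin at the middle of its underside. Leave it alone.

How it is judged:
By the outcome, as a careful person would: the job done as asked, in the order asked, and still so for the second after the job is handed in, with the robot touching nothing.
It also fails if it takes over 58 s, if anything falls off the work surface, if the arm or the gripper's body presses on something with over 40 N, if the wrist force passes 120 N, or if a joint passes its speed limit or range.

## Working session

There is one attempt and no reset: what is moved stays moved. The work goes in short steps, Python scripts to look and compute and a tool call to move; the robot and the scene stay as the last step left them, time stands still between calls to the robot, and variables do not carry over. Pictures are saved under pics/ and viewed, and the job is handed in when it is done.

Besides the shell and the picture viewer there is one more tool, called after "Emit:" as name(argument=value, ...), one argument or row to a line, values as JSON. drive_tool: Moves the arm, as the interface text tells. Its arguments: {"type":"object","properties":{"motion":{"type":"string"},"fingers":{"type":"number"},"grip_force":{"type":"number"}},"required":["motion"]}

```bash
mkdir -p pics; ls; cat > h.py <<'E'
import cv2,numpy as np
from cell import bot
def shot(n,fn=None):
    c=bot.camera(n)
    if fn: cv2.imwrite('pics/'+fn,cv2.cvtColor(c['img'],cv2.COLOR_RGB2BGR))
    return c
def ray(c,p):
    R,_=cv2.Rodrigues(np.array(c['rvec'],float));t=np.array(c['tvec'],float).ravel()
    q=cv2.undistortPoints(np.array([[p]],float),np.array(c['K'],float),None).ravel()
    return -R.T@t, R.T@np.array([q[0],q[1],1.])
def atz(c,p,z):
    o,d=ray(c,p); return o+d*(z-o[2])/d[2]
def proj(c,P):
    return cv2.projectPoints(np.array(P,float).reshape(-1,3),np.array(c['rvec'],float),np.array(c['tvec'],float),np.array(c['K'],float),None)[0].reshape(-1,2)
E
python3 - <<'E'
from h import *
np.set_printoptions(precision=4,suppress=True)
Z={'jig':0,'fence_slots':.018,'knob_end':.048,'nose':0,'plate':.018,'lever_hinge':.085,'lever_tip':.165,'pebble':0,'pebble2':0,'knife':0,'sample':0}
s=bot.read_state();print(s['time_s'],s['position'],s['ft_force'],s['ee_rot'])
for n in ['scene','side','wrist']:
    c=shot(n,n+'0.png')
    print(n,'cam',ray(c,(320,200)))
    for k in Z:
        r=bot.spot_point(n,k)[:2]
        for a in r: print(' ',k,round(a['conf'],2),np.round(a['location'],1),atz(c,a['location'],Z[k])[:2])
print(bot.read_state()['time_s'])
E
```

```text
pics
0.0 [0.1352 0.5069 0.2386] [ 1.4916 -0.6898  0.4867] [[-0.9662  0.2579 -0.0007]
 [ 0.2579  0.9662 -0.0015]
 [ 0.0003 -0.0016 -1.    ]]
scene cam (array([1.0762, 0.0627, 0.6893]), array([-0.6539, -0.0508, -0.7554]))
  jig 0.71 [303.3 235.3] [ 0.5791 -0.0155]
  jig 0.38 [296.2 238.1] [ 0.5865 -0.0301]
  fence_slots 0.62 [358.9 221.3] [0.5545 0.1026]
  fence_slots 0.17 [303.6 236.9] [ 0.5961 -0.0126]
  knob_end 0.24 [319.6 314.6] [0.779  0.0284]
  knob_end 0.22 [327.4 226.5] [0.5915 0.0372]
  nose 0.61 [293. 238.] [ 0.5863 -0.0369]
  plate 0.55 [326.1 224.6] [0.5639 0.0331]
  lever_hinge 0.59 [266.7 218.2] [ 0.6003 -0.0795]
  lever_tip 0.8 [260.  179.1] [ 0.5722 -0.0845]
  pebble 0.64 [372.9 299.8] [0.7262 0.1247]
  pebble 0.55 [318.8 314.4] [0.7563 0.0244]
  pebble2 0.64 [372.9 299.8] [0.7262 0.1247]
  pebble2 0.55 [318.8 314.4] [0.7563 0.0244]
  knife 0.62 [319.6 313.9] [0.7554 0.0258]
  knife 0.58 [265.1 216.9] [ 0.5297 -0.1036]
  sample 0.56 [238.5 331.8] [ 0.7909 -0.1175]
side cam (array([0.5296, 0.6945, 0.7232]), array([ 0.0497, -0.7432, -0.6674]))
  jig 0.75 [317.  228.1] [ 0.5845 -0.0207]
  fence_slots 0.59 [328.8 267.6] [0.5537 0.1023]
  knob_end 0.94 [297.9 150.7] [ 0.6434 -0.2318]
  knob_end 0.53 [230.  195.4] [ 0.7746 -0.0624]
  nose 0.73 [318.8 223.7] [ 0.5815 -0.0342]
  plate 0.73 [309.4 177. ] [ 0.6117 -0.1702]
  plate 0.56 [325.2 240.9] [0.5642 0.0327]
  lever_hinge 0.71 [311.  180.5] [ 0.5997 -0.0766]
  lever_hinge 0.28 [233.1 240.9] [0.7302 0.1045]
  lever_tip 0.64 [326.2 147.9] [ 0.5681 -0.0833]
  pebble 0.98 [234. 239.] [0.7561 0.0204]
  pebble 0.74 [234.3 281.1] [0.7341 0.1307]
  pebble2 0.98 [234. 239.] [0.7561 0.0204]
  pebble2 0.74 [234.3 281.1] [0.7341 0.1307]
  knife 0.81 [397.5 248.2] [0.4167 0.0284]
  sample 0.6 [227.5 193.2] [ 0.7994 -0.1236]
wrist cam (array([0.063 , 0.5262, 0.3729]), array([ 0.2967, -0.0712, -0.9524]))
1.8
```

View pics/scene0.png

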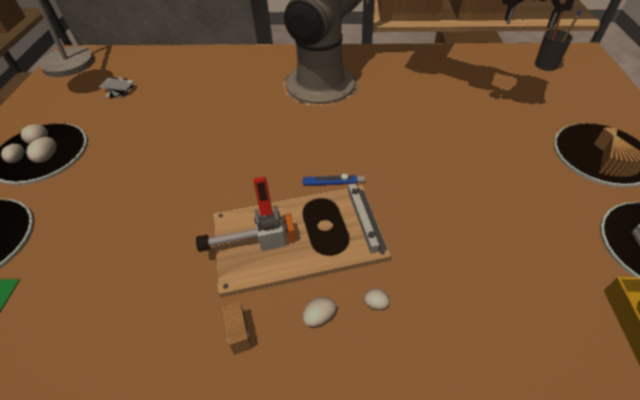

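View pics/side0.png

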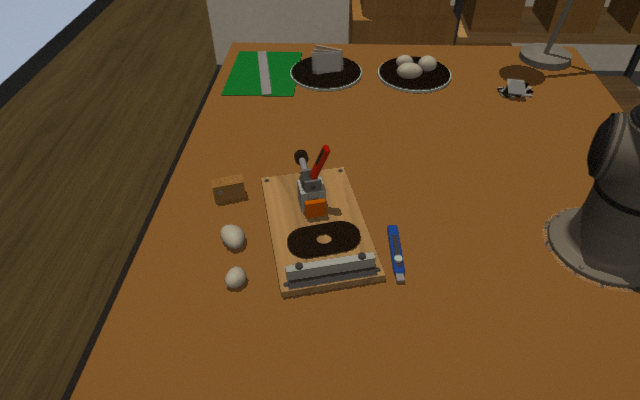

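The scene picture shows the jig's knob at (203,243), the lever at (263,195) and the plate at (326,226). In the side picture the knob is at (300,157) and the fence at (330,268). The knife lies at the jig's -x side and the pebbles and sample at its +x side.

```bash
python3 - <<'E'
import cv2
a=cv2.imread('pics/scene0.png')[165:305,185:405];b=cv2.imread('pics/side0.png')[135:305,205:415]
cv2.imwrite('pics/sceneZ.png',cv2.resize(a,None,fx=3.6,fy=3.6,interpolation=cv2.INTER_CUBIC))
cv2.imwrite('pics/sideZ.png',cv2.resize(b,None,fx=3.5,fy=3.5,interpolation=cv2.INTER_CUBIC))
E
```

```text
(no output)
```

View pics/sceneZ.png

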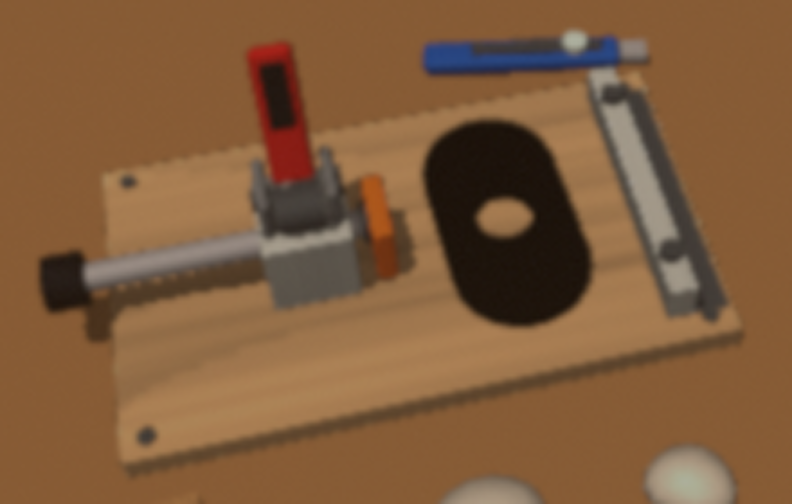

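View pics/sideZ.png

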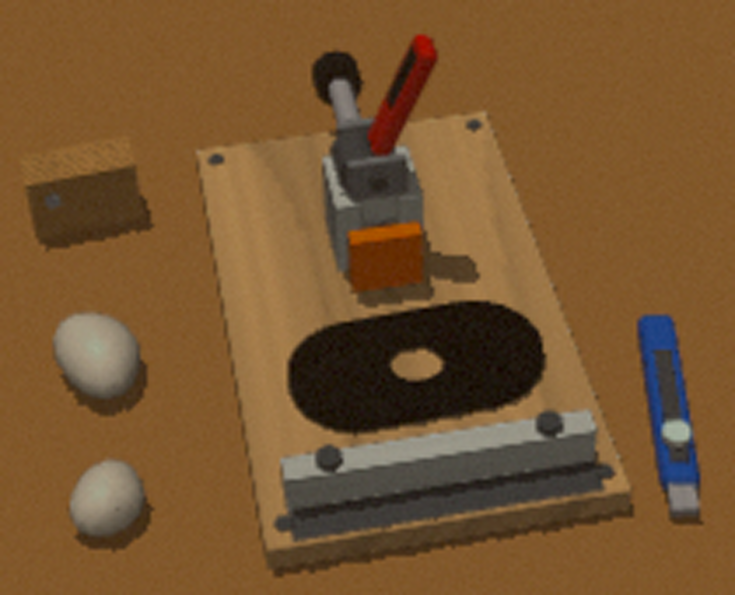

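```bash
python3 - <<'E'
from h import *
from scipy.optimize import least_squares
np.set_printoptions(precision=4,suppress=True)
cs=shot('scene');cd=shot('side')
A=np.array([[103,176],[126,462],[741,330],[641,75]])/3.6+[185,165]
B=np.array([[486,113],[200,153],[268,550],[628,492]])/3.5+[205,135]
J=np.array([[-.1,-.175,.018],[.1,-.175,.018],[.1,.165,.018],[-.1,.165,.018]])
Jp=np.array([[0,.13,.018],[0,-.06,.085]])
PA=np.array([[358.9,221.3],[266.7,218.2]]);PB=np.array([[328.8,267.6],[311,180.5]])
def W(p,q):
    c,s=np.cos(p[2]),np.sin(p[2]);q=np.atleast_2d(q)
    return np.c_[p[0]+c*q[:,0]-s*q[:,1],p[1]+s*q[:,0]+c*q[:,1],q[:,2]]
def f(p,w=.5): return np.r_[(proj(cs,W(p,J))-A).ravel(),(proj(cd,W(p,J))-B).ravel(),w*(proj(cs,W(p,Jp))-PA).ravel(),w*(proj(cd,W(p,Jp))-PB).ravel()]
r=least_squares(f,[.58,-.02,0.1],loss='soft_l1');p=r.x
print(p,np.degrees(p[2]));print(f(p,1).reshape(-1,2))
np.save('jig.npy',p)
def inv(P):
    c,s=np.cos(p[2]),np.sin(p[2]);d=P[:2]-p[:2];return np.array([c*d[0]+s*d[1],-s*d[0]+c*d[1]])*1000
def tri(a,b):
    (o1,d1),(o2,d2)=ray(cs,a),ray(cd,b)
    k=np.linalg.lstsq(np.c_[d1,-d2],o2-o1,rcond=None)[0];return (o1+k[0]*d1+o2+k[1]*d2)/2
for n,P in dict(knobside=atz(cd,(297.9,150.7),.048),knobscene=atz(cs,np.array([42,284])/3.6+[185,165],.048)).items(): print(n,inv(P),P)
P=tri((260,179.1),(326.2,147.9));print('tip',P,inv(P))
P=tri(np.array([292,237])/1.,(316,209));print('nose?',inv(P),P)
for n,z,a,b in [('plate',.018,(326.1,224.6),(325.2,240.9))]: print(n,inv(atz(cs,a,z)),inv(atz(cd,b,z)))
# fence bottom face edge in side? top edge front  z=.044
for a in [(283,484),(590,440)]: pass
for q in [(284,462),(596,413)]: print('fence front-top?',inv(atz(cd,np.array(q)/3.5+[205,135],.044)))
for q in [(668,312),(592,90)]: print('fence scene',inv(atz(cs,np.array(q)/3.6+[185,165],.018)))
print('knob end world guesses',W(p,[[0,-.22,.048],[0,-.26,.1],[-.08,-.06,.15]]))
R=bot.read_state();print(R['time_s'],R['ft_force'])
E
```

```text
[ 0.5854 -0.0193  0.2531] 14.499365694319117
[[ 0.0311 -1.4534]
 [-1.955   0.1139]
 [ 1.1056 -0.6476]
 [ 0.0801 -1.3402]
 [-0.1452 -0.7127]
 [-1.4348 -1.4599]
 [-1.9132  0.0351]
 [ 0.4876 -0.2677]
 [ 1.8197 -0.6266]
 [ 1.0928  0.0366]
 [ 0.359   1.7195]
 [-0.299  -0.255 ]]
knobside [   3.0231 -220.2408] [ 0.6434 -0.2318  0.048 ]
knobscene [  -0.6361 -204.8389] [ 0.636  -0.2178  0.048 ]
tip [ 0.5687 -0.0859  0.1623] [-32.8261 -60.2713]
nose? [  2.642  -23.0979] [ 0.5937 -0.041   0.0271]
plate [-7.7018 56.091 ] [-7.4738 55.6402]
fence front-top? [ 81.5603 130.0402]
fence front-top? [-89.5245 129.3312]
fence scene [ 80.028  127.0507]
fence scene [-91.1731 129.9286]
knob end world guesses [[ 0.6404 -0.2323  0.048 ]
 [ 0.6505 -0.271   0.1   ]
 [ 0.5229 -0.0974  0.15  ]]
1.9 [-0.4665 -1.0195 -0.2355]
```

The jig is posed at about (0.585, -0.019) with a yaw of 14.5°. I'll shut the fingers, align the tool with the jig and travel behind the knob.

Emit:
drive_tool(
  motion="0 0 0 -9.8; 0 0 0 -9.8; 0 0 0 -9.8; -19 -54.5 0 0; -19 -54.5 0 0",
  fingers=0,
  grip_force=20,
)

```text
time_s: 2.52
position: [0.1997, 0.4103, 0.2391]
ee_rot: [[-0.968, -0.252, 0.0], [-0.252, 0.968, 0.0], [-0.0, -0.0, -1.0]]
ft_force: [0.7, 0.2, 0.6]
grip_width: 0.0002
```

Emit:
drive_tool(
  motion="-19 -54.5 0 0; -19 -54.5 0 0; -19 -54.5 0 0; -19 -54.5 0 0; -19 -54.5 0 0",
)

```text
time_s: 3.15
position: [0.3603, 0.1694, 0.2396]
ee_rot: [[-0.968, -0.25, 0.001], [-0.25, 0.968, 0.0], [-0.001, 0.0, -1.0]]
ft_force: [0.6, 0.9, 0.1]
grip_width: 0.0003
```

Emit:
drive_tool(
  motion="-19 -54.5 0 0; -19 -54.5 0 0; -19 -54.5 0 0; -19 -54.5 0 0; -19 -54.5 0 0",
)

```text
time_s: 3.78
position: [0.5203, -0.0709, 0.2394]
ee_rot: [[-0.968, -0.249, 0.001], [-0.249, 0.968, 0.0], [-0.001, 0.0, -1.0]]
ft_force: [0.0, 0.4, 0.3]
grip_width: -0.0001
```

Emit:
drive_tool(
  motion="-19 -54.5 0 0; -19 -54.5 0 0; -19 -54.5 0 0; 0 0 0 0",
)

```text
time_s: 4.28
position: [0.6162, -0.2168, 0.2371]
ee_rot: [[-0.969, -0.246, -0.001], [-0.246, 0.969, 0.0], [0.001, 0.0, -1.0]]
ft_force: [-0.7, -0.3, -0.1]
grip_width: -0.0003
```

```bash
cat > st.py <<'E'
from h import *
np.set_printoptions(precision=4,suppress=True)
p=np.load('jig.npy')
def inv(P):
    c,s=np.cos(p[2]),np.sin(p[2]);d=np.array(P[:2])-p[:2];return np.array([c*d[0]+s*d[1],-s*d[0]+c*d[1],P[2]])*1000
def vj(v):
    c,s=np.cos(p[2]),np.sin(p[2]);return np.array([c*v[0]+s*v[1],-s*v[0]+c*v[1],v[2]])
def st():
    s=bot.read_state();T=s['ee_rot']
    yaw=np.degrees(np.arctan2(T[1][1],T[0][1])-p[2])-90
    print('t',round(s['time_s'],2),'TCPjig mm',inv(s['position']),'tool y vs jig y deg',round(yaw,2),'Fjig',vj(s['ft_force']),'w',s['grip_width'],'q',np.round(s['joint_pos'],0))
E
python3 -c "
from st import *
st()
c=shot('scene','scene1.png');d=shot('side','side1.png')
print(bot.spot_point('scene','knob_end')[:2],bot.spot_point('side','knob_end')[:2])
a=cv2.imread('pics/scene1.png')[165:305,165:385];b=cv2.imread('pics/side1.png')[115:285,205:415]
x=cv2.resize(a,(396*1,252*1));y=cv2.resize(b,(396,320))
cv2.imwrite('pics/z1.png',np.vstack([cv2.resize(a,(440,280),interpolation=2),cv2.resize(b,(440,320),interpolation=2)]))
"
```

```text
t 4.28 TCPjig mm [ -19.5427 -198.9153  237.1383] tool y vs jig y deg -0.25 Fjig [-0.7722 -0.1238 -0.1322] w -0.00025301793800571853 q [ -26.   34.   65.   -0.   82. -130.]
[{'location': [199.2, 244.3], 'conf': 0.76}, {'location': [258.8, 179.4], 'conf': 0.68}] [{'location': [298.3, 151.5], 'conf': 0.67}, {'location': [330.5, 269.2], 'conf': 0.49}]
```

View pics/z1.png

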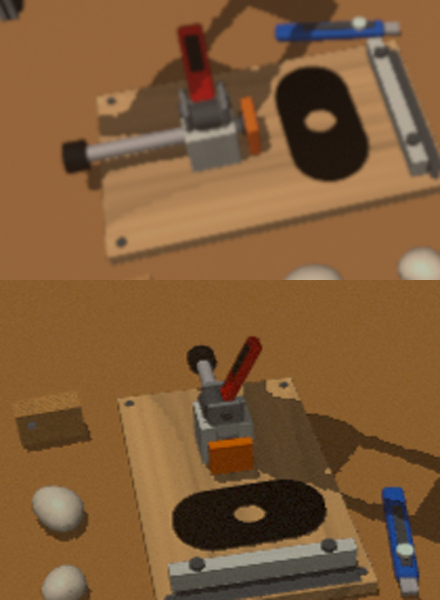

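The knob is free and the gripper is still high, at the upper left of the scene picture. I'll move behind the knob and go down.

Emit:
drive_tool(
  motion="-20 -60 0 0.2; 0 0 60 0; 0 0 60 0; 0 0 40 0; 0 0 0 0",
)

```text
time_s: 5.1
position: [0.6474, -0.2633, 0.0764]
ee_rot: [[-0.969, -0.248, -0.006], [-0.248, 0.969, 0.004], [0.005, 0.005, -1.0]]
ft_force: [0.3, -0.8, 0.0]
grip_width: -0.0002
```

```bash
python3 -c "
from st import *
st()
c=shot('scene','scene2.png');d=shot('side','side2.png')
for n in ['scene','side']:
  print(bot.spot_point(n,'knob_end')[:1])
a=cv2.imread('pics/scene2.png')[165:305,155:375];b=cv2.imread('pics/side2.png')[75:245,205:415]
cv2.imwrite('pics/z2.png',np.vstack([cv2.resize(a,(440,280),interpolation=2),cv2.resize(b,(440,320),interpolation=2)]))
"
```

```text
t 5.1 TCPjig mm [  -1.006  -251.7795   76.4318] tool y vs jig y deg -0.16 Fjig [ 0.0816 -0.8907  0.0079] w -0.00016998949792150638 q [ -28.   46.   67.    0.   67. -133.]
[{'location': [196.8, 243.0], 'conf': 0.66}]
[{'location': [298.7, 152.7], 'conf': 0.63}]
```

View pics/z2.png

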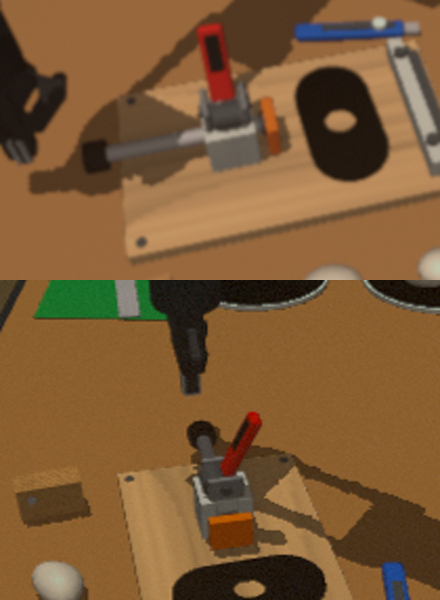

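The gripper hangs clear behind the knob, with its tip at about (20,158) in the top crop. I'll lower it to knob height and feel for contact.

Emit:
drive_tool(
  motion="-1 0 30 0.2; 0 0 0 0; 0 8 0 0; 0 4 0 0; 0 0 0 0",
)

```text
time_s: 5.92
position: [0.6479, -0.2534, 0.0504]
ee_rot: [[-0.97, -0.244, 0.001], [-0.244, 0.97, -0.001], [-0.001, -0.001, -1.0]]
ft_force: [-0.5, 0.2, -0.4]
grip_width: 0.0001
```

Emit:
drive_tool(
  motion="0 4 0 0; 0 4 0 0; 0 4 0 0; 0 4 0 0; 0 0 0 0",
)

```text
time_s: 6.55
position: [0.6435, -0.2378, 0.0493]
ee_rot: [[-0.97, -0.243, -0.0], [-0.243, 0.97, 0.0], [0.0, 0.0, -1.0]]
ft_force: [0.1, -0.5, -0.6]
grip_width: 0.0
```

```bash
python3 -c "
from st import *
st()
c=shot('scene','scene3.png');d=shot('side','side3.png')
a=cv2.imread('pics/scene3.png')[165:305,155:375];b=cv2.imread('pics/side3.png')[75:245,205:415]
cv2.imwrite('pics/z3.png',np.vstack([cv2.resize(a,(440,280),interpolation=2),cv2.resize(b,(440,320),interpolation=2)]))
"
```

```text
t 6.55 TCPjig mm [   1.5774 -226.1459   49.2538] tool y vs jig y deg -0.42 Fjig [-0.0628 -0.5132 -0.6004] w 2.5360216326637472e-05 q [ -27.   46.   71.    0.   62. -131.]
```

View pics/z3.png

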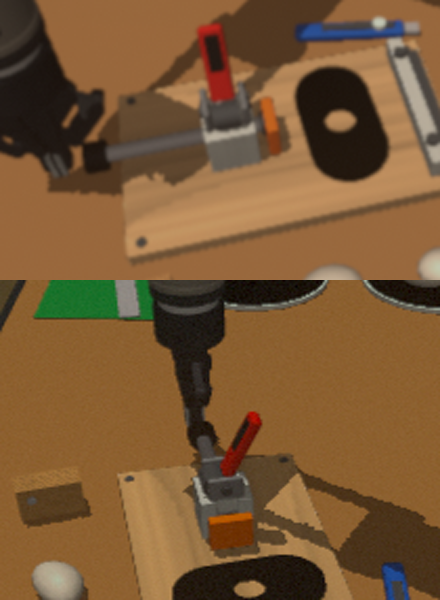

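The tip is just behind the knob at (85,158) in the crop, with a small gap and no contact force. I'll advance.

Emit:
drive_tool(
  motion="1 3 1 -0.4; 0 3 0 0; 0 3 0 0; 0 0 0 0",
)

```text
time_s: 7.15
position: [0.6403, -0.2295, 0.0483]
ee_rot: [[-0.968, -0.25, -0.0], [-0.25, 0.968, 0.0], [0.0, 0.0, -1.0]]
ft_force: [-0.1, 0.8, 0.1]
grip_width: 0.0001
```

Emit:
drive_tool(
  motion="0 5 0 0; 0 5 0 0; 0 5 0 0; 0 0 0 0",
)

```text
time_s: 7.65
position: [0.6364, -0.2146, 0.0484]
ee_rot: [[-0.968, -0.25, -0.0], [-0.25, 0.968, 0.001], [0.0, 0.001, -1.0]]
ft_force: [-0.3, -2.3, 0.7]
grip_width: -0.0001
```

```bash
python3 -c "
from st import *
st()
c=shot('scene','scene4.png');d=shot('side','side4.png');st()
print(bot.spot_point('side','nose')[:1],bot.spot_point('side','plate')[:1])
a=cv2.imread('pics/scene4.png')[165:305,155:375];b=cv2.imread('pics/side4.png')[105:275,205:415]
cv2.imwrite('pics/z4.png',np.vstack([cv2.resize(a,(440,280),interpolation=2),cv2.resize(b,(440,320),interpolation=2)]))
"
```

```text
t 7.65 TCPjig mm [   0.5221 -201.8851   48.353 ] tool y vs jig y deg -0.02 Fjig [-0.8585 -2.1569  0.6672] w -6.986955053923125e-05 q [ -25.   45.   74.    0.   61. -130.]
t 7.75 TCPjig mm [   0.5312 -201.8928   48.2951] tool y vs jig y deg -0.03 Fjig [-1.3244 -0.9255  1.1041] w 0.00023119557733553616 q [ -25.   45.   74.    0.   61. -130.]
[{'location': [322.5, 227.1], 'conf': 0.73}] [{'location': [322.9, 241.8], 'conf': 0.62}]
```

View pics/z4.png

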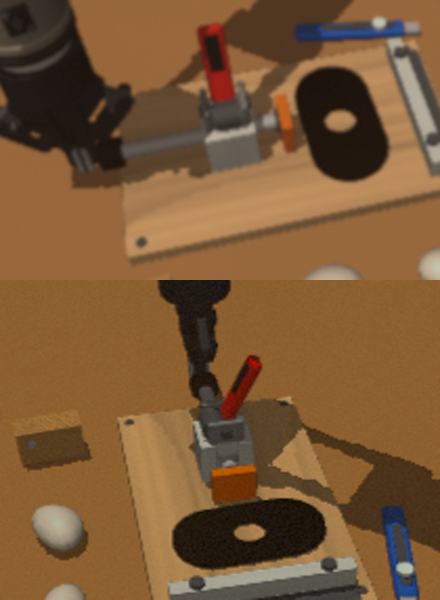

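The finger is pushing the knob and the nose at (285,125) has come close to the plate. The plate looks about 33 mm short of the fence, so I'll push on, checking forces.

Emit:
drive_tool(
  motion="0 5 0 0; 0 5 0 0; 0 5 0 0; 0 5 0 0; 0 5 0 0",
)

```text
time_s: 8.48
position: [0.6303, -0.1911, 0.0483]
ee_rot: [[-0.968, -0.25, 0.0], [-0.25, 0.968, -0.001], [-0.0, -0.001, -1.0]]
ft_force: [1.2, -4.8, -1.9]
grip_width: -0.0003
```

```bash
python3 -c "
from st import *
st()
c=shot('scene','scene5.png');d=shot('side','side5.png');st()
a=cv2.imread('pics/scene5.png')[165:305,155:405];b=cv2.imread('pics/side5.png')[105:305,205:415]
cv2.imwrite('pics/z5.png',np.vstack([cv2.resize(a,(500,280),interpolation=2),cv2.resize(b,(500,320*500//336*0+319),interpolation=2)]))
"
```

```text
t 8.47 TCPjig mm [   0.5346 -177.545    48.3243] tool y vs jig y deg -0.04 Fjig [-0.0051 -4.906  -1.8745] w -0.00028136286108759625 q [ -24.   44.   77.   -0.   59. -128.]
t 8.57 TCPjig mm [   0.4833 -176.78     48.2317] tool y vs jig y deg -0.01 Fjig [-0.8658 -2.2173 -1.2346] w -0.00023448455919035957 q [ -23.   44.   77.    0.   59. -128.]
```

View pics/z5.png

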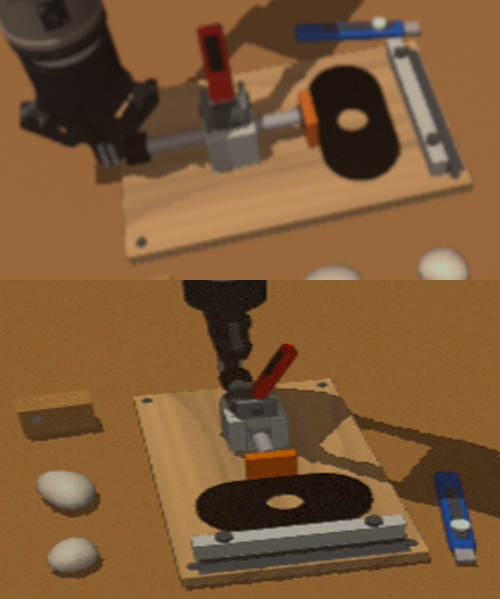

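The nose is on the plate and pushing it, with a gap of roughly 20 mm left to the fence.

Emit:
drive_tool(
  motion="0 4 0 0; 0 4 0 0; 0 3 0 0; 0 0 0 0",
)

```text
time_s: 9.07
position: [0.6275, -0.1802, 0.0483]
ee_rot: [[-0.968, -0.25, -0.0], [-0.25, 0.968, 0.0], [0.0, 0.0, -1.0]]
ft_force: [0.5, -3.3, -0.1]
grip_width: -0.0002
```

```bash
python3 -c "
from st import *
st()
c=shot('scene','scene6.png');d=shot('side','side6.png');st()
a=cv2.imread('pics/scene6.png')[165:265,285:405];b=cv2.imread('pics/side6.png')[205:305,265:405]
cv2.imwrite('pics/z6.png',np.vstack([cv2.resize(a,(360,300),interpolation=2),cv2.resize(b,(360,257),interpolation=2)]))
"
```

```text
t 9.07 TCPjig mm [   0.4762 -166.3143   48.2698] tool y vs jig y deg -0.03 Fjig [-0.3005 -3.3411 -0.0614] w -0.0001804333995923559 q [ -23.   43.   78.    0.   59. -127.]
t 9.18 TCPjig mm [   0.4654 -166.3055   48.2372] tool y vs jig y deg -0.04 Fjig [-0.5946 -3.2962  0.3095] w -0.00019896102526532447 q [ -23.   43.   78.    0.   59. -127.]
```

View pics/z6.png

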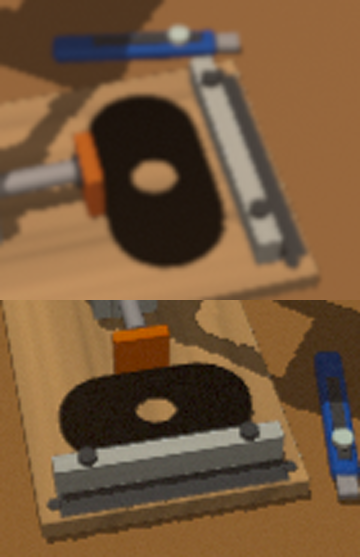

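About 10 mm is left between the plate edge (222,190) and the fence's face (240,190). I'll continue in smaller steps.

Emit:
drive_tool(
  motion="0 2 0 0; 0 2 0 0; 0 1.5 0 0; 0 0 0 0",
)

```text
time_s: 9.68
position: [0.6262, -0.1752, 0.0482]
ee_rot: [[-0.968, -0.25, -0.0], [-0.25, 0.968, -0.0], [0.0, -0.0, -1.0]]
ft_force: [-0.5, -5.5, -0.6]
grip_width: 0.0001
```

Emit:
drive_tool(
  motion="0 1 0 0; 0 1 0 0; 0 0 0 0",
)

```text
time_s: 10.05
position: [0.6257, -0.1733, 0.0483]
ee_rot: [[-0.968, -0.25, -0.0], [-0.25, 0.968, -0.0], [0.0, -0.0, -1.0]]
ft_force: [-0.1, -4.5, -0.7]
grip_width: 0.0001
```

Emit:
drive_tool(
  motion="0 1 0 0; 0 0 0 0",
)

```text
time_s: 10.3
position: [0.6254, -0.1724, 0.0483]
ee_rot: [[-0.968, -0.25, -0.0], [-0.25, 0.968, -0.0], [0.0, -0.0, -1.0]]
ft_force: [-0.3, -5.5, -0.3]
grip_width: -0.0001
```

Emit:
drive_tool(
  motion="0 1 0 0; 0 0 0 0",
)

```text
time_s: 10.55
position: [0.6252, -0.1717, 0.0483]
ee_rot: [[-0.968, -0.25, 0.0], [-0.25, 0.968, -0.001], [-0.0, -0.001, -1.0]]
ft_force: [-0.2, -5.3, -0.8]
grip_width: -0.0002
```

```bash
python3 -c "
from st import *
st()
c=shot('scene','scene7.png');d=shot('side','side7.png');st()
a=cv2.imread('pics/scene7.png')[165:265,285:405];b=cv2.imread('pics/side7.png')[205:305,265:405]
cv2.imwrite('pics/z7.png',np.vstack([cv2.resize(a,(360,300),interpolation=2),cv2.resize(b,(360,257),interpolation=2)]))
"
```

```text
t 10.55 TCPjig mm [   0.4595 -157.5348   48.293 ] tool y vs jig y deg -0.05 Fjig [-1.4749 -5.0668 -0.8261] w -0.0001728852228620896 q [ -22.   43.   79.   -0.   58. -127.]
t 10.65 TCPjig mm [   0.4682 -157.5144   48.2643] tool y vs jig y deg -0.05 Fjig [-1.4461 -5.3785 -2.0854] w -0.00014109911436930474 q [ -22.   43.   79.   -0.   58. -127.]
```

View pics/z7.png

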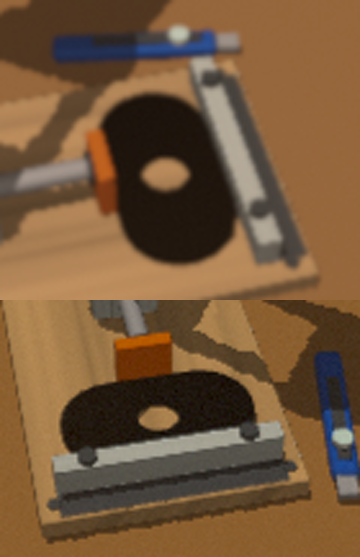

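The plate's right edge is now close to the fence's face and the force is still near drag level. I'll take 1 mm steps.

Emit:
drive_tool(
  motion="0 1 0 0; 0 0 0 0",
)

```text
time_s: 10.9
position: [0.6252, -0.1714, 0.0483]
ee_rot: [[-0.968, -0.25, 0.001], [-0.25, 0.968, -0.002], [-0.0, -0.002, -1.0]]
ft_force: [0.3, -7.7, -1.9]
grip_width: -0.0001
```

Emit:
drive_tool(
  motion="0 1 0 0; 0 0 0 0",
)

```text
time_s: 11.15
position: [0.6251, -0.171, 0.0484]
ee_rot: [[-0.968, -0.249, 0.001], [-0.249, 0.968, -0.002], [-0.001, -0.003, -1.0]]
ft_force: [1.4, -10.1, -2.0]
grip_width: -0.0005
```

Emit:
drive_tool(
  motion="0 0.7 0 0; 0 0 0 0",
)

```text
time_s: 11.4
position: [0.6251, -0.1708, 0.0484]
ee_rot: [[-0.968, -0.249, 0.002], [-0.249, 0.968, -0.003], [-0.001, -0.003, -1.0]]
ft_force: [1.8, -11.8, -2.6]
grip_width: 0.0001
```

Emit:
drive_tool(
  motion="0 1 0 0; 0 0 0 0",
)

```text
time_s: 11.65
position: [0.625, -0.1705, 0.0484]
ee_rot: [[-0.968, -0.249, 0.002], [-0.249, 0.968, -0.004], [-0.001, -0.004, -1.0]]
ft_force: [1.0, -13.8, -3.4]
grip_width: -0.0003
```

```bash
python3 -c "
from st import *
st()
c=shot('scene','scene8.png');d=shot('side','side8.png');st()
a=cv2.imread('pics/scene8.png')[165:265,285:405];b=cv2.imread('pics/side8.png')[205:305,265:405]
cv2.imwrite('pics/z8.png',np.vstack([cv2.resize(a,(360,300),interpolation=2),cv2.resize(b,(360,257),interpolation=2)]))
"
```

```text
t 11.65 TCPjig mm [   0.5082 -156.291    48.4315] tool y vs jig y deg -0.07 Fjig [ -2.4482 -13.6362  -3.4245] w -0.0002540425500180244 q [ -22.   43.   79.   -0.   58. -126.]
t 11.75 TCPjig mm [   0.4735 -156.2521   48.3773] tool y vs jig y deg -0.07 Fjig [ -1.035  -14.0133  -3.2073] w 0.00020834587904043162 q [ -22.   43.   79.   -0.   58. -126.]
```

View pics/z8.png

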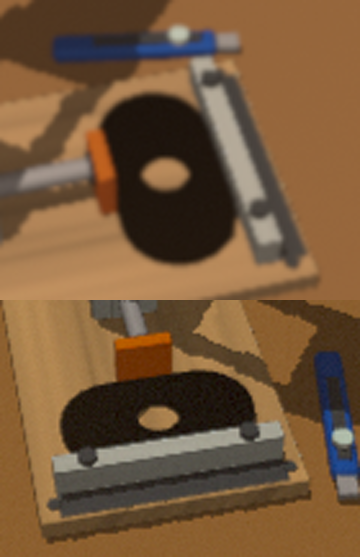

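The plate sits flush along the fence and the push is 13.8 N, so about 10 N at the nose. Now I'll back off and rise.

Emit:
drive_tool(
  motion="0 -2 0 0; 0 -3 0 0; 0 -10 0 0; 0 -20 0 0; 0 0 -50 0",
)

```text
time_s: 12.38
position: [0.631, -0.2027, 0.0943]
ee_rot: [[-0.969, -0.248, -0.008], [-0.248, 0.969, 0.004], [0.007, 0.005, -1.0]]
ft_force: [1.1, -0.2, 0.2]
grip_width: -0.0001
```

Emit:
drive_tool(
  motion="0 0 -60 0; 20 20 -60 0; 40 30 -10 0; 10 50 0 0; 0 0 0 0",
)

```text
time_s: 13.0
position: [0.5407, -0.1213, 0.2258]
ee_rot: [[-0.968, -0.252, 0.0], [-0.252, 0.968, 0.001], [-0.001, 0.001, -1.0]]
ft_force: [-0.1, -0.9, 0.3]
grip_width: -0.0001
```

```bash
python3 -c "
from st import *
st()
c=shot('scene','scene9.png');d=shot('side','side9.png')
ps=bot.spot_point('scene','lever_tip')[:1];pd=bot.spot_point('side','lever_tip')[:1];print(ps,pd)
if ps and pd:
  (o1,d1),(o2,d2)=ray(c,ps[0]['location']),ray(d,pd[0]['location'])
  k=np.linalg.lstsq(np.c_[d1,-d2],o2-o1,rcond=None)[0];print(inv((o1+k[0]*d1+o2+k[1]*d2)/2))
st()
a=cv2.imread('pics/scene9.png')[125:275,195:405];b=cv2.imread('pics/side9.png')[125:305,255:405]
cv2.imwrite('pics/z9.png',np.hstack([cv2.resize(a,(420,300),interpolation=2),cv2.resize(b,(250,300),interpolation=2)]))
"
```

```text
t 13.0 TCPjig mm [-68.7994 -87.6157 225.8473] tool y vs jig y deg 0.07 Fjig [-0.2997 -0.8672  0.3101] w -9.49855790643802e-05 q [ -21.   23.   84.    0.   73. -125.]
[{'location': [259.0, 179.7], 'conf': 0.9}] [{'location': [327.1, 145.8], 'conf': 0.73}]
[-33.928  -63.0449 163.0944]
t 13.2 TCPjig mm [-67.7848 -90.765  224.7302] tool y vs jig y deg -0.08 Fjig [-0.0519  0.0645  0.1794] w 0.00010070507662660309 q [ -21.   24.   84.   -0.   73. -125.]
```

View pics/z9.png

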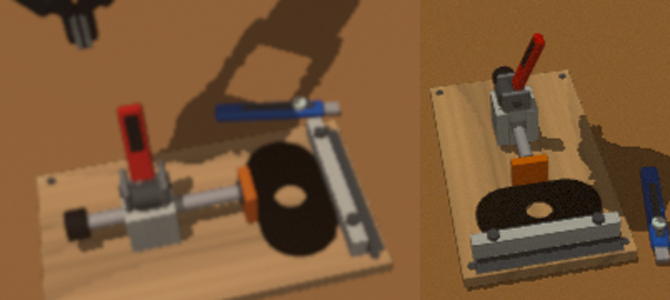

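The plate is still flush against the fence and the nose is on it at (248,195). The lever is still open and the gripper is clear. Next I'll come down beside the lever on its -x side.

Emit:
drive_tool(
  motion="0 30 0 0; 0 0 30 0; 0 0 30 0; 0 0 19 0; 0 0 0 0",
)

```text
time_s: 13.82
position: [0.5339, -0.0946, 0.144]
ee_rot: [[-0.969, -0.249, -0.004], [-0.249, 0.969, 0.001], [0.003, 0.002, -1.0]]
ft_force: [0.6, -0.4, 0.6]
grip_width: -0.0001
```

```bash
python3 -c "
from st import *
st()
c=shot('scene','scene10.png');d=shot('side','side10.png')
st()
a=cv2.imread('pics/scene10.png')[95:275,195:405];b=cv2.imread('pics/side10.png')[85:305,255:435]
cv2.imwrite('pics/z10.png',np.hstack([cv2.resize(a,(420,360),interpolation=2),cv2.resize(b,(295,360),interpolation=2)]))
"
```

```text
t 13.82 TCPjig mm [-68.7004 -59.9992 144.0428] tool y vs jig y deg -0.1 Fjig [ 0.4985 -0.5774  0.5621] w -0.0001414659577771735 q [ -18.   27.   92.    0.   61. -123.]
t 13.93 TCPjig mm [-67.7146 -60.3623 146.0743] tool y vs jig y deg -0.09 Fjig [0.1284 0.675  1.136 ] w -0.0003174709627114011 q [ -18.   27.   92.    0.   61. -123.]
```

View pics/z10.png

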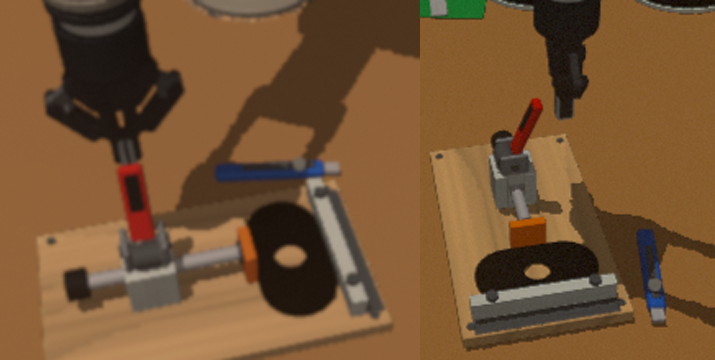

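The fingers stand just to the -x side of the lever at its height, with about 12 mm of gap. I'll push towards jig +x.

Emit:
drive_tool(
  motion="-10 0 0 0; -8 0 0 0; -8 0 0 0; -8 0 0 0; -6 0 0 0",
)

```text
time_s: 14.55
position: [0.5734, -0.0837, 0.1458]
ee_rot: [[-0.968, -0.25, -0.0], [-0.25, 0.968, 0.0], [0.0, 0.0, -1.0]]
ft_force: [-2.1, -1.4, 0.7]
grip_width: -0.0002
```

Emit:
drive_tool(
  motion="-6 0 -3 0; -6 0 -2 0; -6 0 0 0; -6 0 2 0; 0 0 0 0",
)

```text
time_s: 15.18
position: [0.5966, -0.0778, 0.1496]
ee_rot: [[-0.968, -0.25, 0.001], [-0.25, 0.968, -0.0], [-0.001, -0.0, -1.0]]
ft_force: [-4.3, -0.5, 4.2]
grip_width: 0.0002
```

```bash
python3 -c "
from st import *
st()
c=shot('scene','scene11.png');d=shot('side','side11.png')
st()
a=cv2.imread('pics/scene11.png')[95:275,195:405];b=cv2.imread('pics/side11.png')[85:305,255:435]
cv2.imwrite('pics/z11.png',np.hstack([cv2.resize(a,(420,360),interpolation=2),cv2.resize(b,(295,360),interpolation=2)]))
"
```

```text
t 15.18 TCPjig mm [ -3.7528 -59.4798 149.5532] tool y vs jig y deg -0.03 Fjig [-4.2643  0.5903  4.2265] w 0.0002339466942018845 q [ -15.   32.   82.    0.   66. -119.]
t 15.28 TCPjig mm [ -3.9398 -59.4737 149.5144] tool y vs jig y deg -0.04 Fjig [-4.352   0.5017  6.2003] w 0.00017685024877748992 q [ -15.   32.   82.    0.   66. -119.]
```

View pics/z11.png

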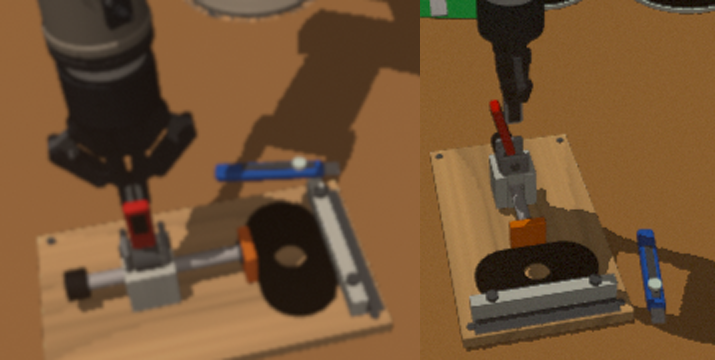

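The lever is past upright, its tip at (137,207), being pushed with about 6 N. I'll follow the arc.

Emit:
drive_tool(
  motion="-8 0 0 0; -8 0 1 0; -7 0 1 0; -5 0 4 0; 0 0 0 0",
)

```text
time_s: 15.9
position: [0.6225, -0.0709, 0.1419]
ee_rot: [[-0.968, -0.25, -0.003], [-0.25, 0.968, 0.0], [0.003, 0.001, -1.0]]
ft_force: [-5.3, -0.6, 0.4]
grip_width: 0.0003
```

Emit:
drive_tool(
  motion="-5 0 4 0; -5 0 4 0; 0 0 0 0",
)

```text
time_s: 16.27
position: [0.633, -0.0684, 0.1343]
ee_rot: [[-0.968, -0.25, -0.0], [-0.25, 0.968, 0.0], [0.0, 0.0, -1.0]]
ft_force: [-1.7, -0.1, -0.5]
grip_width: -0.0002
```

```bash
python3 -c "
from st import *
st()
c=shot('scene','scene12.png');d=shot('side','side12.png')
st()
a=cv2.imread('pics/scene12.png')[95:275,195:405];b=cv2.imread('pics/side12.png')[85:305,255:435]
cv2.imwrite('pics/z12.png',np.hstack([cv2.resize(a,(420,360),interpolation=2),cv2.resize(b,(295,360),interpolation=2)]))
"
```

```text
t 16.27 TCPjig mm [ 33.8456 -59.4807 134.2504] tool y vs jig y deg -0.05 Fjig [-1.6868  0.3494 -0.4674] w -0.0002193382900042491 q [ -13.   36.   76.    0.   67. -118.]
t 16.38 TCPjig mm [ 34.1261 -59.6086 134.9232] tool y vs jig y deg -0.05 Fjig [-1.4617  0.2247  0.052 ] w -0.00010870964282036143 q [ -13.   36.   76.    0.   67. -118.]
```

View pics/z12.png

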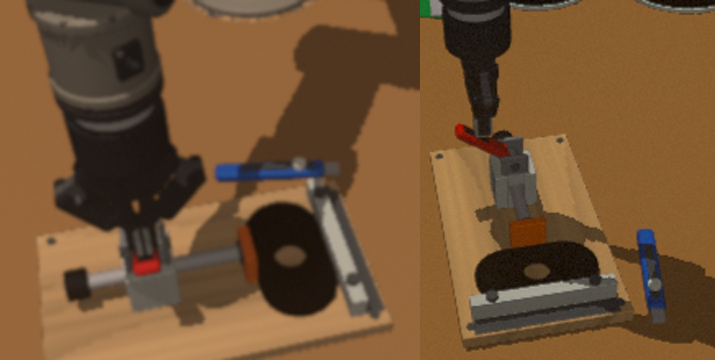

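The lever is about 0.9 to 1.0 rad past upright with little load. I'll continue over the centre.

Emit:
drive_tool(
  motion="-4 0 4 0; -3 0 5 0; 0 0 0 0",
)

```text
time_s: 16.75
position: [0.6403, -0.0665, 0.1253]
ee_rot: [[-0.968, -0.25, 0.001], [-0.25, 0.968, 0.0], [-0.001, 0.0, -1.0]]
ft_force: [-0.3, 0.4, 0.8]
grip_width: -0.0002
```

Emit:
drive_tool(
  motion="-3 0 5 0; -2 0 4 0; 0 0 0 0",
)

```text
time_s: 17.12
position: [0.6446, -0.0653, 0.1162]
ee_rot: [[-0.968, -0.25, -0.001], [-0.25, 0.968, 0.0], [0.001, 0.0, -1.0]]
ft_force: [0.1, -0.7, 0.5]
grip_width: -0.0001
```

```bash
python3 -c "
from st import *
st()
c=shot('scene','scene13.png');d=shot('side','side13.png')
st()
a=cv2.imread('pics/scene13.png')[95:275,195:405];b=cv2.imread('pics/side13.png')[85:305,255:435]
cv2.imwrite('pics/z13.png',np.hstack([cv2.resize(a,(420,360),interpolation=2),cv2.resize(b,(295,360),interpolation=2)]))
"
```

```text
t 17.12 TCPjig mm [ 45.7959 -59.4067 116.2238] tool y vs jig y deg -0.04 Fjig [-0.0266 -0.6927  0.4772] w -7.293920404784813e-05 q [ -13.   39.   75.    0.   66. -117.]
t 17.23 TCPjig mm [ 45.8516 -59.5067 116.7426] tool y vs jig y deg -0.04 Fjig [ 0.2417  0.7928 -0.2277] w -0.00015899150066114108 q [ -13.   39.   75.    0.   66. -117.]
```

View pics/z13.png

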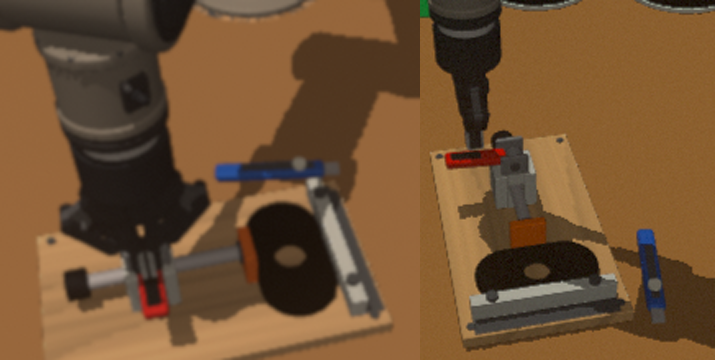

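The lever looks to have snapped level: its tip is at (155,305) on the left and (450,160) on the right. I'll lift clear and check.

Emit:
drive_tool(
  motion="0 0 -30 0; 0 0 -50 0; 60 0 -20 0; 60 0 0 0; 0 0 0 0",
)

```text
time_s: 17.85
position: [0.5248, -0.0954, 0.2167]
ee_rot: [[-0.969, -0.248, -0.003], [-0.248, 0.969, 0.001], [0.003, 0.002, -1.0]]
ft_force: [0.3, 0.3, 0.5]
grip_width: -0.0002
```

```bash
python3 -c "
from st import *
st()
c=shot('scene','scene14.png');d=shot('side','side14.png')
ps=bot.spot_point('scene','lever_tip')[:2];pd=bot.spot_point('side','lever_tip')[:2];print(ps,pd)
(o1,d1),(o2,d2)=ray(c,ps[0]['location']),ray(d,pd[0]['location'])
k=np.linalg.lstsq(np.c_[d1,-d2],o2-o1,rcond=None)[0];print('tip',inv((o1+k[0]*d1+o2+k[1]*d2)/2))
for n,l in [('scene',c),('side',d)]:
  for k,z in [('plate',.018),('nose',0),('knob_end',.048),('pebble',0),('knife',0),('sample',0)]:
    r=bot.spot_point(n,k)[:1]
    if r: P=atz(l,r[0]['location'],z);print(n,k,round(r[0]['conf'],2),inv(P),P)
a=cv2.imread('pics/scene14.png')[165:325,195:405];b=cv2.imread('pics/side14.png')[125:305,215:435]
cv2.imwrite('pics/z14.png',np.vstack([cv2.resize(a,(394,300),interpolation=2),cv2.resize(b,(394,300),interpolation=2)]))
"
```

```text
t 17.85 TCPjig mm [-77.6717 -58.4786 216.6532] tool y vs jig y deg -0.15 Fjig [0.3231 0.1917 0.4514] w -0.0001659413035592208 q [ -19.   22.   88.   -0.   71. -123.]
[{'location': [271.8, 254.1], 'conf': 0.76}] [{'location': [270.9, 184.4], 'conf': 0.56}]
tip [ 83.786  -63.5942  84.9641]
scene plate 0.68 [ 3.2901 83.637  18.    ] [0.5676 0.0625 0.018 ]
scene nose 0.71 [-138.5613   89.4653    0.    ] [0.4288 0.0326 0.    ]
scene knob_end 0.67 [  -0.8215 -139.5052   48.    ] [ 0.6195 -0.1546  0.048 ]
scene pebble 0.74 [177.113   -4.3881   0.    ] [0.7579 0.0208 0.    ]
scene knife 0.56 [-149.94     88.6757    0.    ] [0.418 0.029 0.   ]
scene sample 0.93 [ 186.4771 -143.6726    0.    ] [ 0.8019 -0.1117  0.    ]
side plate 0.94 [-6.9098 80.252  18.    ] [0.5586 0.0567 0.018 ]
side nose 0.95 [-5.4549 43.7508  0.    ] [0.5691 0.0217 0.    ]
side knob_end 0.74 [   2.7927 -154.9518   48.    ] [ 0.6269 -0.1686  0.048 ]
side pebble 0.86 [180.4745 106.171    0.    ] [0.7335 0.1287 0.    ]
side knife 0.84 [-149.1146   90.7412    0.    ] [0.4183 0.0312 0.    ]
side sample 0.74 [ 180.2916 -156.5988    0.    ] [ 0.7991 -0.1258  0.    ]
```

View pics/z14.png

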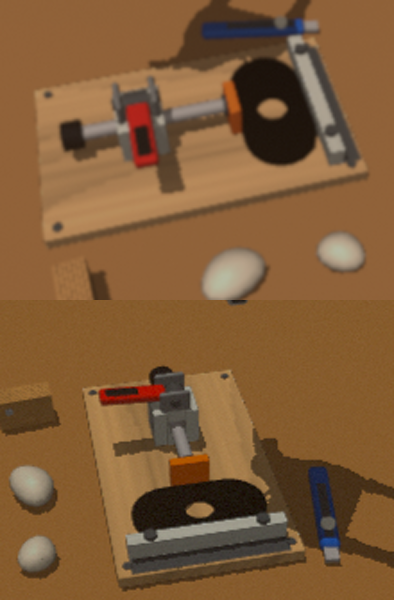

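The lever lies level towards +x, the nose at (232,105) is on the plate and the bystanders look unmoved. I'll compare the plate and nose with the pressed picture before handing in.

```bash
python3 -c "
from st import *
def cen(f,box):
  x0,y0,x1,y1=box;i=cv2.imread('pics/'+f)[y0:y1,x0:x1].astype(int)
  b,g,r=i[...,0],i[...,1],i[...,2]
  o=(r>120)&(r-b>90)&(r>1.55*g); ys,xs=np.nonzero(o)
  dk=(i.max(2)<45);n,l,s,c=cv2.connectedComponentsWithStats(dk.astype(np.uint8));k=1+s[1:,4].argmax()
  return (xs.mean()+x0,ys.mean()+y0,len(xs)),c[k]+[x0,y0],s[k]
for n,box in [('scene',(295,185,390,260)),('side',(275,195,385,280))]:
  for k in (7,8,9,14): print(n,k,*cen(f'{n}{k}.png',box))
a=cv2.imread('pics/scene8.png')[180:265,295:395];b=cv2.imread('pics/scene14.png')[180:265,295:395]
cv2.imwrite('pics/cmp.png',np.hstack([cv2.resize(x,(400,340),interpolation=2) for x in (a,b)]))
"
```

```text
scene 7 (np.float64(318.40410958904107), np.float64(220.36986301369862), 146) [341.111 224.545] [  25   12   43   55 1567]
scene 8 (np.float64(318.36986301369865), np.float64(220.2054794520548), 146) [341.0895 224.5329] [  25   12   43   55 1565]
scene 9 (np.float64(318.0), np.float64(217.06306306306305), 111) [341.     224.3656] [  25   11   43   56 1589]
scene 14 (np.float64(317.94594594594594), np.float64(216.9099099099099), 111) [341.0751 224.4198] [  25   11   43   56 1584]
side 7 (np.float64(320.01010101010104), np.float64(220.56565656565655), 99) [324.7828 246.7166] [  14   38   75   31 1450]
side 8 (np.float64(319.8659793814433), np.float64(220.58762886597938), 97) [324.7743 246.7253] [  14   38   75   31 1449]
side 9 (np.float64(320.27272727272725), np.float64(220.50505050505052), 99) [324.8652 246.7358] [  14   38   75   31 1461]
side 14 (np.float64(320.0909090909091), np.float64(220.57575757575756), 99) [324.8448 246.7301] [  14   38   75   31 1456]
```

View pics/cmp.png

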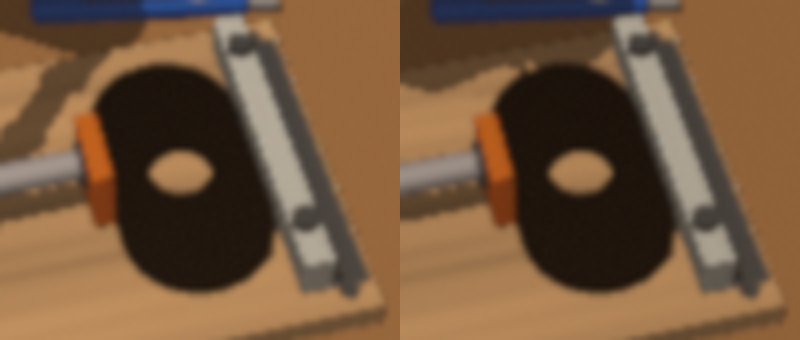

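The plate and nose stand exactly where they were under pressure, so I'm handing the job in.

```bash
python3 -c "
from st import *
st(); bot.finish_job(); print('ok')"
```

```text
t 18.65 TCPjig mm [-73.4388 -59.4405 216.5479] tool y vs jig y deg -0.04 Fjig [-0.9184 -1.376   0.4112] w 0.000129738476579031 q [ -18.   22.   87.    0.   71. -123.]
the job is handed in; nothing more can be done
ok
```

The plate is home against the fence, the rod is clamped with its nose on the plate, and the lever is shut. I handed in at 18.65 s of the 58 s allowed.

**Push:** I pushed the knob with the closed fingers until the force rose from the drag level of about 5 N to about 14 N. That puts about 10 N at the nose, under the 20 N limit. I then backed off and flipped the lever with about 7 N at most in the readings, until it snapped shut.

**Last checks:**
- **Plate and nose:** In the side view both stayed within about 0.3 px between the pressed picture and the last one. In the scene view the plate stayed within 0.2 px. The nose's orange blob shifted by 3 px vertically, but that came with the shadow change when the gripper left. It was the same just before and just after shutting the lever.
- **Lever:** The tip measured about 85 mm above the bench (about 91 mm expected when shut) and pointed to +x, so it lies level within camera error.
- **Bystanders:** The knife, sample and pebbles were seen where they started.
- **Gripper:** It ended clear of everything, with the wrist force at noise level.

**Disagreements:** One scene-camera nose detection landed near the knife and I discounted it, since the picture and the side camera agreed with each other. The knob's end measured at y = -140 mm from one camera and -155 mm from the other; the finger contact suggested about -142 mm. The nose's remaining force, about 4 N once I let go, follows from the rod's stated drag and was not measured.

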